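# Put the mixed-up refills back with their tools

## Robot

A 7-joint arm with a two-finger parallel gripper is mounted at the origin on the work surface. World frame = base frame: x ahead of the robot, y to its left, z up, the work surface at z = 0. Lengths are in m, angles in rad, forces in N, time in s.
With the tool pointing down it reaches from about 0.4 to 0.85 m from the base axis. Payload 4.5 kg.
Tool frame: the origin (TCP) lies where the fingers leave the gripper's body, on its centre line; the fingertips stand 64 mm ahead of it and the grasp point (between the pads) lies 45 mm ahead of it; z points along the fingers, y is the line along which they close (so a half turn about z gives the same grasp; the last joint's range is limited). The gripper opens to 88 mm and grips with 3 to 60 N. Pads are 18 mm wide; open, the fingers measure 123 mm over their backs; the gripper's body (75 mm by 187 mm) begins 45 mm behind the grasp point.
Start: joints at [-1.292, 0.689, -0.195, 1.565, 0.157, 0.902, -0.215], TCP at [0.151, 0.606, 0.303] pointing down, gripper open.
Joint ranges: [-3.01, 3.01], [-0.46, 2.08], [-1.47, 1.51], [0.13, 2.56], [-1, 4.14], [0.04, 2.09], [-2.66, 2.66]. Speed limits (rad/s): [2.57, 2.57, 3.14, 3.14, 3.14, 3.14, 3.14].

## Interface

Orientations are given as a unit quaternion [x, y, z, w].
In Python, from plant import r gives the robot as it stands.
- The arm moves only by the tool play_rows, never from a script. Its arguments are lists of equal length, an entry for each row: "translation": the shift along the tool's x, y, z in m, a list of three; "delta_rot": the turn, a rotation vector about the tool's x, y, z in degrees, a list of three; "grip": the opening, from -1 (shut) to 1 (fully open). In form: {"translation": [[x, y, z], ...], "delta_rot": [[rx, ry, rz], ...], "grip": [grip, ...]}. A call has 1 to 20 rows; each row shifts and turns the commanded pose from where the row before left it, along the tool's axes as they then stand; what a row does not reach is not made up. A row lasts 1/8 s, in which the tool goes at most 62.5 mm and 10.7 degrees, less where a joint would pass 70% of its speed; a pose out of reach is approached as far as the arm can. A call with a gripper value outside its range is refused whole. The fingers move at their own pace and stop on an object; "squeeze" is the grip in N (left out, the last holds). Time passes only in rows, so rows that do not move let the fingers close. It gives the time, the measured TCP pose, the force, the opening and the grip force at its end, in the units of the state.
- r.get_state(): the state, without advancing time (a new reading comes with each control period).
- r.snapshot(name): name is "side" or "top" or "wrist"; returns the picture (400x640x3 uint8, blue, green, red); there is no depth.
- r.get_calibration(name): a dict with "intrinsics" (3x3 intrinsics, pixels), "eye" and "rotation" of the camera in the world. Camera axes: x right, y up, looking along -z (the intrinsics and any distortion apply to the point x, -y, -z); pixel columns grow to the right and rows downward; lengths in m; the calibration is good to about 2 mm. A picture is of the moment at which its call begins: read the wrist's pose just before it. get_calibration takes no time and is no camera call; for the wrist camera it gives the pose at the moment of the call.
- r.finish_job(): hands the job in; it is judged then, once.
Trained networks look in the newest picture that a camera, given by its name, has taken for a name from the list of things; names that differ only in an ending like _2 or _b are one class to them, and where a whole thing is asked for, a point or a joint stands for the part that bears it (a point fixed in the world has none). Each returns a list of dicts, best first, with "confidence" (0 to 1); they miss things now and then, are a little off and sometimes report something else, mostly with a low value. They report only what shows in the picture. A call takes as long as a camera call. They do not tell look-alikes from the thing itself.
- r.look_for(camera, target): "point" ([x, y, z] in m, in world coordinates, good to about 4 mm: the middle of the surface that is visible of it).
- r.silhouettes(camera, target): "pixels" (400x640 bool, what is visible of it).
The state is a dict: "clock": time; "q": joint angles; "qd": joint speeds; "joint_torque": joint torques, N m; "tool_pos": TCP position; "eef_rot": TCP orientation; "contact_force": force on the tool from outside, world axes, zero at the start; "moment": the same for the moment, N m; "opening": opening from 0.0 (shut) to 1.0 (fully open); "finger_force": force on a finger pad.
Only numpy, scipy, OpenCV 4.12 (cv2) and the standard library are available. Lean on these libraries where they do the work, as an engineer would, in place of code of your own. Each camera call takes 0.05 s, during which the arm holds its last target. There are 200 camera calls.

## Task

On the craft table each of three tool trays has got another tool's refills in its front compartment: move the box of glue sticks to the glue gun's tray, the carton of staples to the stapler's tray and the tin of tape rolls to the tape dispenser's tray, each flat on the floor of the front compartment. The cork mat is free to park one on meanwhile. Keep the open containers upright, set them down rather than dropping them, and do not disturb the pine cone and the twig tree beyond the mat.

Things in the scene. Friction and masses are not known exactly. Their poses are not given: they have to be found in the camera images.
- stick_box: Grey plastic open box full of milky-white glue sticks lying along it, 112 mm (x) by 58 (y) by 44 high, walls 3 mm, 0.18 kg; sticks end 9 mm below the rim. Grip across the 58 mm (y). Fits a compartment only lengthwise (x along the tray's x within 0.2 rad), 12 mm to spare at each end. Contents stay in. Origin: centre of the underside, z up. Starts in a wrong tray.
- staple_carton: Small brown cardboard carton, open, with six shiny strips of staples, 76 mm (x) by 54 (y) by 44 high, walls 3 mm, 0.22 kg. Grip it across its 54 mm width (y). Contents stay in. Origin: centre of the underside, z up. Starts in a wrong tray.
- tape_tin: Round aluminium tin, open, 60 mm in diameter and 44 mm high, 0.16 kg, with a roll of tape inside seen as a ring round a brown core. Grip across its diameter, at any yaw. Contents stay in. Origin: centre of the underside, z up. Starts in a wrong tray.
- glue_tray: Fixed plywood tray, 307 mm (x) by 120, rim 14 mm high, floor 5, walls 5 mm thick. In front (robot side) a supply compartment, 136 (x) by 110 mm inside; behind a cross wall (+x) a bay with a blue-black glue gun lying on its side, fixed, top 40 mm above the table. Origin: centre of the compartment, on the underside, 5 mm below its floor; x to the tool, z up; yaw within 0.2 rad.
- staple_tray: Fixed plywood tray, 307 mm (x) by 120, rim 14 mm high, floor 5, walls 5 mm thick. In front (robot side) a supply compartment, 136 (x) by 110 mm inside; behind a cross wall (+x) a bay with a black desk stapler, fixed, top 67 mm above the table. Origin: centre of the compartment, on the underside, 5 mm below its floor; x to the tool, z up; yaw within 0.2 rad.
- tape_tray: Fixed plywood tray, 307 mm (x) by 120, rim 14 mm high, floor 5, walls 5 mm thick. In front (robot side) a supply compartment, 136 (x) by 110 mm inside; behind a cross wall (+x) a bay with a grey tape dispenser with a roll on it, fixed, top 76 mm above the table. Origin: centre of the compartment, on the underside, 5 mm below its floor; x to the tool, z up; yaw within 0.2 rad.
- cork_mat: Empty fixed cork mat, 120 by 120 mm and 5 mm thick, the free place in the row of four (three trays and this mat, in any order). Origin: centre of the underside; a thing set on it stands 5 mm above the table.
- pine_cone: Loose brown pine cone standing on end, about 60 mm across and 67 mm high, 0.12 to 0.16 m beyond (+x of) the mat's centre. Origin: centre of the underside. To be left alone.
- twig_tree: Loose little tree of twigs on a slice of wood 64 mm across, 110 mm high, 0.16 to 0.20 m beyond (+x of) the mat's centre. Origin: centre of the underside. To be left alone.
There are look-alikes about, which are no part of the job. What is shaped like the stick_box but blue or purple is not meant.

How it is judged:
By the outcome, as a careful person would: the job done as asked, in the order asked, and still so for the second after the job is handed in, with the robot touching nothing.
It also fails if it takes over 125 s, if anything falls off the work surface, if the arm or the gripper's body presses on something with over 40 N, if the wrist force passes 120 N, or if a joint passes its speed limit or range.

## Working session

There is one attempt and no reset: what is moved stays moved. The work goes in short steps, Python scripts to look and compute and a tool call to move; the robot and the scene stay as the last step left them, time stands still between calls to the robot, and variables do not carry over. Pictures are saved under pics/ and viewed, at most 14 in all, crops included, and the job is handed in when it is done.

Besides the shell and the picture viewer there is one more tool, called as name(argument=value, ...) on one line, values as JSON. play_rows: Moves the arm, as the interface text tells. Its arguments: {"type":"object","properties":{"translation":{"type":"array","items":{"type":"array","items":{"type":"number"}}},"delta_rot":{"type":"array","items":{"type":"array","items":{"type":"number"}}},"grip":{"type":"array","items":{"type":"number"}},"squeeze":{"type":"number"}},"required":["translation","delta_rot","grip"]}

```bash
mkdir -p pics; ls
cat > h.py <<'E'
import numpy as np, cv2
from plant import r
from scipy.spatial.transform import Rotation as R
def ray(cam,u,v,z):
    c=r.get_calibration(cam);K=np.array(c["intrinsics"]);M=np.array(c["rotation"]);e=np.array(c["eye"])
    if M.shape!=(3,3): M=R.from_quat(M).as_matrix()
    d=np.linalg.inv(K)@[u,v,1]; d=M@(d*[1,-1,-1]); return e+d*(z-e[2])/d[2]
E
python3 - <<'E'
from h import *
for c in ("top","side"):
    cv2.imwrite(f"pics/{c}0.png",r.snapshot(c)); k=r.get_calibration(c); print(c,k)
    for n in ["stick_box","staple_carton","tape_tin","glue_tray","staple_tray","tape_tray","cork_mat","pine_cone","twig_tree"]:
        print(n,[(round(d["confidence"],2),np.round(d["point"],3).tolist()) for d in r.look_for(c,n)][:4])
s=r.get_state();print(s)
E
```

```text
pics
top {'intrinsics': array([[447.72206619,   0.        , 320.57729432],
       [  0.        , 447.72206619, 205.60435274],
       [  0.        ,   0.        ,   1.        ]]), 'eye': array([ 0.29202857, -0.00815919,  1.19953932]), 'rotation': array([ 0.0675576 , -0.06683884, -0.70069452,  0.70710376])}
stick_box [(0.75, [0.486, -0.124, 0.036]), (0.63, [0.309, -0.412, 0.03]), (0.59, [0.312, 0.35, 0.03])]
staple_carton [(0.94, [0.504, -0.365, 0.038]), (0.44, [0.462, 0.102, 0.04])]
tape_tin [(0.96, [0.463, 0.104, 0.038])]
glue_tray [(0.78, [0.566, 0.117, 0.008])]
staple_tray [(0.8, [0.593, -0.105, 0.002]), (0.58, [0.654, 0.434, 0.014]), (0.17, [0.465, 0.102, 0.039])]
tape_tray [(0.75, [0.611, -0.354, 0.003])]
cork_mat [(0.89, [0.492, 0.372, 0.003])]
pine_cone [(0.91, [0.633, 0.339, 0.043])]
twig_tree [(0.56, [0.655, 0.435, 0.016])]
side {'intrinsics': array([[497.19527937,   0.        , 327.62841643],
       [  0.        , 497.19527937, 196.75059463],
       [  0.        ,   0.        ,   1.        ]]), 'eye': array([ 0.04412452, -0.9546881 ,  0.67776081]), 'rotation': array([ 0.4771
[... 533 characters left out ...]
': 1.0, 'q': array([-1.2921903 ,  0.68908898, -0.19460563,  1.5653067 ,  0.15729197,
        0.90247535, -0.21510099]), 'qd': array([-0.00166291,  0.00101891,  0.00151555,  0.00055653, -0.00067909,
       -0.00095704,  0.00132364]), 'joint_torque': array([-3.42973372e-04, -5.27504754e+01, -1.26727268e+00, -1.53743863e+01,
       -5.18104294e-02, -7.89179048e-04,  1.35929608e-05]), 'tool_pos': array([0.15145562, 0.60639312, 0.30274795]), 'eef_rot': array([ 1.22086887e-01,  9.92519415e-01,  5.26225718e-05, -6.34509102e-06]), 'contact_force': array([0.0131861 , 0.33612356, 0.60735041]), 'moment': array([-0.05102516, -0.03206484, -0.03173779]), 'finger_force': 0.0, 'opening': 1.0006749875100898}
```

View pics/top0.png

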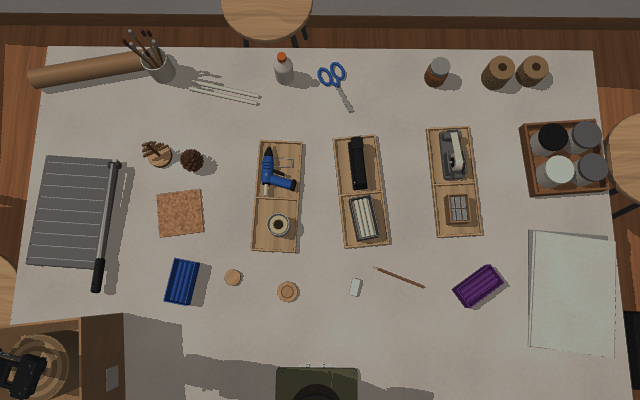

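View pics/side0.png

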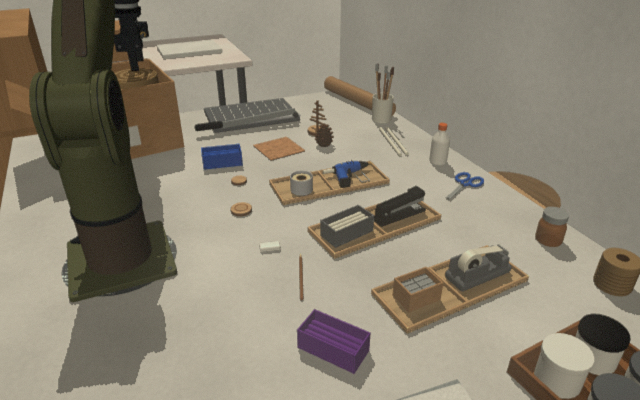

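The pictures show the glue tray, with the tin, at top pixel (278,195). The stapler tray, with the grey stick box, is at (362,190), the tape tray, with the carton, at (455,180), and the mat at (180,213).

Candidates for the stick box are grey (365,218), blue (182,281) and purple (478,286). By the description I choose the grey one. For the tin: (279,226), with the spools at (498,72) and (532,70) and the cans at right as look-alikes. For the carton: only (459,208).

The plan is tin to mat, sticks to glue tray, staples to stapler tray, then tin to tape tray.

```bash
cat >> h.py <<'E'
from scipy.optimize import minimize
def proj(cam,P):
    c=r.get_calibration(cam);M=R.from_quat(c["rotation"]).as_matrix()
    q=(np.asarray(P)-c["eye"])@M*[1,-1,-1]; q=q@np.array(c["intrinsics"]).T; return q[:,:2]/q[:,2:]
def hullmask(pts):
    m=np.zeros((1600,2560),np.uint8); cv2.fillConvexPoly(m,cv2.convexHull(np.round(pts*4+1.5).astype(np.int32)),1); return m
DIM=dict(stick_box=(.112,.058,.044,.005,0),staple_carton=(.076,.054,.044,.005,0),tape_tin=(.06,.06,.044,.005,0),cork_mat=(.12,.12,.005,0,0),
 glue_tray=(.307,.12,.014,0,.0805),staple_tray=(.307,.12,.014,0,.0805),tape_tray=(.307,.12,.014,0,.0805))
def model(n,p):
    L,W,H,z,o=DIM[n]
    if n=="tape_tin": a=np.linspace(0,6.283,40); B=np.c_[.03*np.cos(a),.03*np.sin(a)]
    else: B=np.array([[-L,-W],[L,-W],[L,W],[-L,W]])/2+[o,0]
    c,s=np.cos(p[2]),np.sin(p[2]); B=B@np.array([[c,s],[-s,c]])+p[:2]
    return np.vstack([np.c_[B,np.full(len(B),h)] for h in (z,z+H)])
def fit(cam,n,near=None,snap=True):
    if snap: r.snapshot(cam)
    S=r.silhouettes(cam,n); best=None
    for d in S:
        v,u=np.nonzero(d["pixels"])
        g=ray(cam,u.mean(),v.mean(),DIM[n][3]+DIM[n][2]*.8)[:2]
        if near is None or np.hypot(*(g-near))<.08: best=(d,u,v,g);break
    if best is None: return None
    d,u,v,g=best; k=cv2.connectedComponents(d["pixels"].astype(np.uint8))[1]; b=np.bincount(k.ravel());b[0]=0
    v,u=np.nonzero(k==b.argmax()); T=hullmask(np.c_[u,v].astype(float)); T=cv2.dilate(T,np.ones((5,5),np.uint8))
    def f(x):
        m=hullmask(proj(cam,model(n,[x[0]/10,x[1]/10,x[2]]))); return 1-(m&T).sum()/(m|T).sum()
    rs=[]
    for y0 in (-.12,.12):
        x0=np.r_[(g-[DIM[n][4],0])*10,y0]; x=x0
        for i in range(2):
            o=minimize(f,x,method="Nelder-Mead",options=dict(initial_simplex=x+np.vstack([np.zeros(3),np.diag([.15,.15,.15])]),xatol=1e-3,fatol=1e-4)); x=o.x
        rs.append(o)
    o=min(rs,key=lambda o:o.fun); return np.round([o.x[0]/10,o.x[1]/10,o.x[2],1-o.fun,d["confidence"]],4)
E
python3 - <<'E'
from h import *
N=dict(stick_box=(.486,-.124),staple_carton=(.504,-.365),tape_tin=(.463,.104),glue_tray=None,staple_tray=(.6,-.12),tape_tray=None,cork_mat=None)
res={}
im=r.snapshot("top");big=cv2.resize(im,None,fx=4,fy=4,interpolation=cv2.INTER_CUBIC)
for c in ("top","side"):
    r.snapshot(c)
    for n in DIM:
        p=fit(c,n,N[n],False); print(c,n,p)
        if c=="top" and p is not None:
            q=np.round(proj("top",model(n,p))*4+1.5).astype(np.int32)
            for h in (q[:len(q)//2],q[len(q)//2:]): cv2.polylines(big,[h],True,(0,0,255) if n[-4:]=="tray" else (0,255,0),1)
cv2.imwrite("pics/crop1.png",cv2.resize(big[480:1040,580:1980],(800,320),interpolation=cv2.INTER_AREA))
cv2.imwrite("pics/crop2.png",big[760:1000,1360:1600])
for k in ("q","tool_pos"):print(r.get_state()[k])
c=r.get_calibration("wrist");print(c, r.get_state()["clock"])
E
```

```text
top stick_box [ 0.486  -0.1209  0.2085  0.9459  0.78  ]
top staple_carton [ 0.5128 -0.3686  0.0334  0.9623  0.79  ]
top tape_tin [0.4651 0.1048 0.1013 0.9116 0.58  ]
top cork_mat [0.4996 0.376  0.133  0.9762 0.72  ]
top glue_tray [ 0.468   0.1151 -0.0376  0.9497  0.91  ]
top staple_tray [ 0.4859 -0.1215  0.107   0.9795  0.83  ]
top tape_tray [ 0.5147 -0.3741  0.0748  0.9892  0.63  ]
side stick_box [ 0.4862 -0.1213  0.1575  0.9518  0.97  ]
side staple_carton [ 0.5114 -0.3705  0.0438  0.9451  0.7   ]
side tape_tin [0.4656 0.1057 0.2251 0.9688 0.65  ]
side cork_mat [ 0.5016 -0.0868  0.0131  0.7791  0.25  ]
side glue_tray [ 0.4683  0.1148 -0.0384  0.8887  0.87  ]
side staple_tray [ 0.4866 -0.1224  0.1075  0.8919  0.85  ]
side tape_tray [ 0.5159 -0.3754  0.0696  0.9456  0.84  ]
[-1.2922079   0.68908407 -0.19463103  1.56529312  0.15730671  0.90251913
 -0.2150986 ]
[0.15143629 0.60639359 0.3027553 ]
{'intrinsics': array([[310.16682008,   0.        , 318.19317722],
       [  0.        , 310.16682008, 202.30681745],
       [  0.        ,   0.        ,   1.        ]]), 'eye': array([0.07658479, 0.62448397, 0.38488619]), 'rotation': array([-0.11747386, -0.09150651,  0.60864375,  0.77934539])} 1.85
```

View pics/crop1.png

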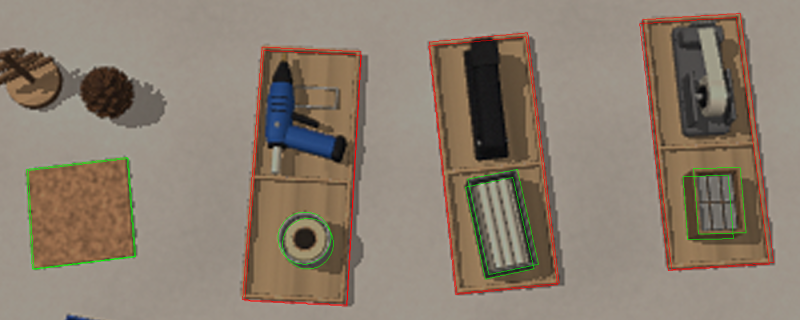

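View pics/crop2.png

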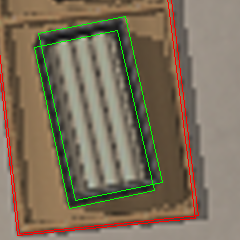

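The red and green outlines fit the trays, mat and contents well. The close crop (`crop2`) shows the grey open box with milky-white sticks, so it is the right one. Its front-left corner is at about (72,205) in the crop, with yaw about 0.18. The top and side views agree within 2 mm. Next is the tin, which goes to the mat.

```bash
cat >> h.py <<'E'
def plan(x,y,z,yaw):
    "rotation (deg, tool axes) to do first, then shift (mm, tool axes after it)"
    s=r.get_state(); A=R.from_quat(s["eef_rot"]); c,n=np.cos(yaw),np.sin(yaw)
    T=R.from_matrix(np.array([[-c,-n,0],[-n,c,0],[0,0,-1]]).T if 0 else np.array([[-c,-n,0],[-n,c,0],[0,0,-1]]))
    rv=min(((A.inv()*T*R.from_euler("z",k)).as_rotvec(degrees=True) for k in (0,np.pi)),key=np.linalg.norm)
    d=(A*R.from_rotvec(rv,degrees=True)).inv().apply(np.array([x,y,z])-s["tool_pos"])*1000
    print("t",round(s["clock"],2),"rot",np.round(rv,2),"shift",np.round(d,1),"pos",np.round(s["tool_pos"],4),"open",round(s["opening"]*88,1),"ff",round(s["finger_force"],1),"F",np.round(s["contact_force"],1))
E
python3 - <<'E'
from h import *
plan(.465,.105,.2,0)
plan(.465,.105,.2,-.245)
E
```

```text
t 1.85 rot [  0.    -0.   -14.02] shift [-313.6 -501.4  102.8] pos [0.1514 0.6064 0.3028] open 88.2 ff 0.0 F [-0.5  0.9 -1. ]
t 1.85 rot [ 0.   -0.    0.02] shift [-425.8 -410.4  102.8] pos [0.1514 0.6064 0.3028] open 88.2 ff 0.0 F [-0.5  0.9 -1. ]
```

play_rows(translation=[[0, 0, 0], [0, 0, 0], [-0.0196, -0.0313, 0.0064], [-0.0196, -0.0313, 0.0064], [-0.0196, -0.0313, 0.0064], [-0.0196, -0.0313, 0.0064], [-0.0196, -0.0313, 0.0064], [-0.0196, -0.0313, 0.0064], [-0.0196, -0.0313, 0.0064], [-0.0196, -0.0313, 0.0064], [-0.0196, -0.0313, 0.0064], [-0.0196, -0.0313, 0.0064], [-0.0196, -0.0313, 0.0064], [-0.0196, -0.0313, 0.0064], [-0.0196, -0.0313, 0.0064], [-0.0196, -0.0313, 0.0064], [-0.0196, -0.0313, 0.0064], [-0.0196, -0.0313, 0.0064], [0, 0, 0], [0, 0, 0]], delta_rot=[[0, 0, -7.01], [0, 0, -7.01], [0, 0, 0], [0, 0, 0], [0, 0, 0], [0, 0, 0], [0, 0, 0], [0, 0, 0], [0, 0, 0], [0, 0, 0], [0, 0, 0], [0, 0, 0], [0, 0, 0], [0, 0, 0], [0, 0, 0], [0, 0, 0], [0, 0, 0], [0, 0, 0], [0, 0, 0], [0, 0, 0]], grip=[1, 1, 1, 1, 1, 1, 1, 1, 1, 1, 1, 1, 1, 1, 1, 1, 1, 1, 1, 1], squeeze=25)

```text
clock: 4.35
tool_pos: [0.4649, 0.1063, 0.2004]
eef_rot: [-0.0, 1.0, 0.0, 0.0]
contact_force: [-0.1, -0.2, -1.7]
opening: 0.999
finger_force: 0.0
```

Run:
```python
from h import *
plan(.465,.105,.083,0)
cv2.imwrite("pics/w1.png",r.snapshot("wrist")); print(r.get_state()["q"].round(2))
print([(round(d["confidence"],2),np.round(d["point"],4)) for d in r.look_for("wrist","tape_tin")])
print("fit",fit("wrist","tape_tin",None,False), fit("wrist","glue_tray",None,False))
```

```text
t 4.35 rot [0.06 0.01 0.02] shift [-1.000e-01 -1.300e+00  1.174e+02] pos [0.4649 0.1063 0.2004] open 88.0 ff 0.0 F [-0.1 -0.2 -1.7]
[-0.14  0.69 -0.29  2.1   0.47  0.42  0.77]
[(0.57, array([0.4647, 0.1052, 0.0408]))]
fit [ 0.4634  0.1042 -0.0711  0.9868  0.91  ] [ 0.4679  0.1165 -0.0445  0.7043  0.66  ]
```

View pics/w1.png

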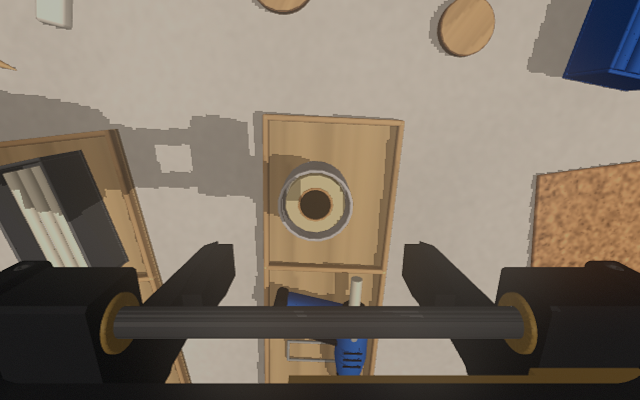

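The wrist picture shows the tin centred at (316,203) in the glue tray's front compartment, midway between the fingers. The wrist fit of (0.463,0.104) agrees, so I descend, grip and lift.

play_rows(translation=[[0, -0.0015, 0.02], [0, 0, 0.025], [0, 0, 0.025], [0, 0, 0.02], [0, 0, 0.0175], [0, 0, 0.01], [0, 0, 0], [0, 0, 0], [0, 0, 0], [0, 0, 0], [0, 0, 0], [0, 0, 0], [0, 0, 0], [0, 0, 0]], delta_rot=[[0, 0, 0], [0, 0, 0], [0, 0, 0], [0, 0, 0], [0, 0, 0], [0, 0, 0], [0, 0, 0], [0, 0, 0], [0, 0, 0], [0, 0, 0], [0, 0, 0], [0, 0, 0], [0, 0, 0], [0, 0, 0]], grip=[0.9, 0.8, 0.75, 0.75, 0.75, 0.75, 0.75, 0.75, -0.2, -1, -1, -1, -1, -1], squeeze=20)

```text
clock: 6.3
tool_pos: [0.4652, 0.1041, 0.0832]
eef_rot: [0.0, 1.0, 0.0, 0.0]
contact_force: [0.3, -0.8, 6.4]
opening: 0.674
finger_force: 20.0
```

play_rows(translation=[[0, 0, -0.01], [0, 0, -0.02], [0, 0, -0.03], [0, 0, -0.03], [0, 0, -0.03], [0, 0, 0]], delta_rot=[[0, 0, 0], [0, 0, 0], [0, 0, 0], [0, 0, 0], [0, 0, 0], [0, 0, 0]], grip=[-1, -1, -1, -1, -1, -1])

```text
clock: 7.05
tool_pos: [0.4658, 0.1041, 0.2047]
eef_rot: [0.0, 1.0, 0.001, 0.002]
contact_force: [-0.6, 0.1, -1.5]
opening: 0.672
finger_force: 20.0
```

Run:
```python
from h import *
plan(.4996,.375,.203,0)
```

```text
t 7.05 rot [ 0.08  0.21 -0.04] shift [-33.8 270.9   1.7] pos [0.4658 0.1041 0.2047] open 59.1 ff 20.0 F [-0.6  0.1 -1.5]
```

play_rows(translation=[[-0.0034, 0.0271, 0], [-0.0034, 0.0271, 0], [-0.0034, 0.0271, 0], [-0.0034, 0.0271, 0], [-0.0034, 0.0271, 0], [-0.0034, 0.0271, 0], [-0.0034, 0.0271, 0], [-0.0034, 0.0271, 0], [-0.0034, 0.0271, 0], [-0.0034, 0.0271, 0], [0, 0, 0], [0, 0, 0.03], [0, 0, 0.03], [0, 0, 0.03], [0, 0, 0.015], [0, 0, 0.01], [0, 0, 0], [0, 0, 0]], delta_rot=[[0, 0, 0], [0, 0, 0], [0, 0, 0], [0, 0, 0], [0, 0, 0], [0, 0, 0], [0, 0, 0], [0, 0, 0], [0, 0, 0], [0, 0, 0], [0, 0, 0], [0, 0, 0], [0, 0, 0], [0, 0, 0], [0, 0, 0], [0, 0, 0], [0, 0, 0], [0, 0, 0]], grip=[-1, -1, -1, -1, -1, -1, -1, -1, -1, -1, -1, -1, -1, -1, -1, -1, -1, -1])

```text
clock: 9.3
tool_pos: [0.4995, 0.3754, 0.0887]
eef_rot: [0.0, 1.0, 0.001, 0.001]
contact_force: [1.0, -0.2, -0.8]
opening: 0.677
finger_force: 20.0
```

play_rows(translation=[[0, 0, 0.001], [0, 0, 0.001], [0, 0, 0.001], [0, 0, 0], [0, 0, 0]], delta_rot=[[0, 0, 0], [0, 0, 0], [0, 0, 0], [0, 0, 0], [0, 0, 0]], grip=[-1, -1, -1, -1, -1])

```text
clock: 9.93
tool_pos: [0.4991, 0.3751, 0.0848]
eef_rot: [0.0, 1.0, 0.0, 0.0]
contact_force: [0.3, 0.3, -0.9]
opening: 0.675
finger_force: 20.0
```

play_rows(translation=[[0, 0, 0.001], [0, 0, 0], [0, 0, 0.0007], [0, 0, 0], [0, 0, 0]], delta_rot=[[0, 0, 0], [0, 0, 0], [0, 0, 0], [0, 0, 0], [0, 0, 0]], grip=[-1, -1, -1, -1, -1])

```text
clock: 10.55
tool_pos: [0.499, 0.3751, 0.0833]
eef_rot: [0.0, 1.0, 0.0, 0.0]
contact_force: [-0.6, -0.5, 1.4]
opening: 0.675
finger_force: 20.0
```

play_rows(translation=[[0, 0, 0], [0, 0, 0], [0, 0, 0], [0, 0, 0], [0, 0, -0.01], [0, 0, -0.02], [0, 0, -0.03], [0, 0, -0.03], [0, 0, -0.03], [0, 0, 0], [0, 0, 0]], delta_rot=[[0, 0, 0], [0, 0, 0], [0, 0, 0], [0, 0, 0], [0, 0, 0], [0, 0, 0], [0, 0, 0], [0, 0, 0], [0, 0, 0], [0, 0, 0], [0, 0, 0]], grip=[0.45, 0.6, 0.7, 0.75, 0.75, 0.75, 0.75, 0.75, 0.75, 0.75, 0.75])

```text
clock: 11.92
tool_pos: [0.4989, 0.3748, 0.2035]
eef_rot: [0.0, 1.0, -0.0, 0.0]
contact_force: [-0.8, -0.1, -1.2]
opening: 0.874
finger_force: 0.0
```

Run:
```python
from h import *
plan(.486,-.121,.2,.18)
print(fit("wrist","tape_tin"),fit("top","tape_tin"))
```

```text
t 11.93 rot [-0.000e+00  1.000e-02 -1.032e+01] shift [ 101.5 -485.5    3.5] pos [0.4989 0.3748 0.2035] open 76.9 ff 0.0 F [-0.8 -0.1 -1.2]
[ 0.4966  0.3744 -0.0266  0.9889  0.85  ] None
```

play_rows(translation=[[0, 0, 0], [0, 0, 0], [0.0068, -0.0324, 0.0002], [0.0068, -0.0324, 0.0002], [0.0068, -0.0324, 0.0002], [0.0068, -0.0324, 0.0002], [0.0068, -0.0324, 0.0002], [0.0068, -0.0324, 0.0002], [0.0068, -0.0324, 0.0002], [0.0068, -0.0324, 0.0002], [0.0068, -0.0324, 0.0002], [0.0068, -0.0324, 0.0002], [0.0068, -0.0324, 0.0002], [0.0068, -0.0324, 0.0002], [0.0068, -0.0324, 0.0002], [0.0068, -0.0324, 0.0002], [0.0068, -0.0324, 0.0002], [0, 0, 0], [0, 0, 0]], delta_rot=[[0, 0, -5.16], [0, 0, -5.16], [0, 0, 0], [0, 0, 0], [0, 0, 0], [0, 0, 0], [0, 0, 0], [0, 0, 0], [0, 0, 0], [0, 0, 0], [0, 0, 0], [0, 0, 0], [0, 0, 0], [0, 0, 0], [0, 0, 0], [0, 0, 0], [0, 0, 0], [0, 0, 0], [0, 0, 0]], grip=[0.75, 0.75, 0.75, 0.75, 0.75, 0.75, 0.75, 0.75, 0.75, 0.75, 0.75, 0.75, 0.75, 0.75, 0.75, 0.75, 0.75, 0.75, 0.75])

```text
clock: 14.5
tool_pos: [0.4858, -0.1203, 0.1999]
eef_rot: [-0.09, 0.996, 0.001, -0.0]
contact_force: [-0.1, 0.1, 0.6]
opening: 0.873
finger_force: 0.0
```

Run:
```python
from h import *
plan(.486,-.121,.083,.18)
im=r.snapshot("wrist")
p=fit("wrist","stick_box",(.486,-.121),False);print(p, fit("wrist","staple_tray",None,False),fit("top","tape_tin",(.499,.375)))
for q in ([.486,-.121,.18],p): 
    k=np.round(proj("wrist",model("stick_box",q))).astype(np.int32); cv2.polylines(im,[k[4:]],True,(0,0,255) if q is p else (0,255,0),1)
cv2.imwrite("pics/w2.png",im)
```

```text
t 14.5 rot [0.07 0.   0.05] shift [-1.000e-01 -7.000e-01  1.169e+02] pos [ 0.4858 -0.1203  0.1999] open 76.8 ff 0.0 F [-0.1  0.1  0.6]
[ 0.4848 -0.1207  0.2082  0.9891  0.56  ] [ 0.4848 -0.1226  0.109   0.7166  0.71  ] [ 0.4989  0.3761 -0.0495  0.9714  0.97  ]
```

View pics/w2.png

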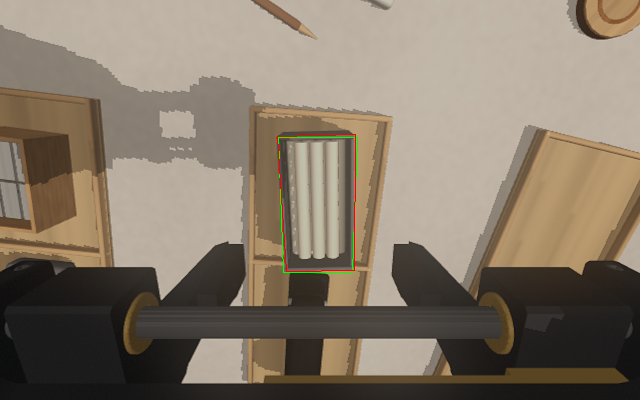

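The wrist picture shows the stick box's rim running from about (280,135) to (355,270), midway between the fingers, with yaw about 0.2. The tin stands on the mat at (0.498,0.375).

play_rows(translation=[[0, -0.0006, 0.02], [0, 0, 0.025], [0, 0, 0.025], [0, 0, 0.02], [0, 0, 0.017], [0, 0, 0.01], [0, 0, 0], [0, 0, 0], [0, 0, 0], [0, 0, 0], [0, 0, 0], [0, 0, 0], [0, 0, 0], [0, 0, 0]], delta_rot=[[0, 0, -1.4], [0, 0, 0], [0, 0, 0], [0, 0, 0], [0, 0, 0], [0, 0, 0], [0, 0, 0], [0, 0, 0], [0, 0, 0], [0, 0, 0], [0, 0, 0], [0, 0, 0], [0, 0, 0], [0, 0, 0]], grip=[0.75, 0.75, 0.75, 0.75, 0.75, 0.75, 0.75, 0.75, -0.2, -1, -1, -1, -1, -1], squeeze=20)

```text
clock: 16.5
tool_pos: [0.486, -0.122, 0.0835]
eef_rot: [-0.102, 0.995, -0.0, 0.0]
contact_force: [-0.3, -0.0, 6.4]
opening: 0.654
finger_force: 20.0
```

play_rows(translation=[[0, 0, -0.01], [0, 0, -0.02], [0, 0, -0.03], [0, 0, -0.03], [0, 0, -0.03], [0, 0, 0], [0, 0, 0]], delta_rot=[[0, 0, 0], [0, 0, 0], [0, 0, 0], [0, 0, 0], [0, 0, 0], [0, 0, 0], [0, 0, 0]], grip=[-1, -1, -1, -1, -1, -1, -1])

```text
clock: 17.38
tool_pos: [0.4852, -0.1222, 0.2025]
eef_rot: [-0.102, 0.995, 0.0, -0.001]
contact_force: [-0.5, -0.4, -1.3]
opening: 0.654
finger_force: 20.0
```

Run:
```python
from h import *
plan(.468,.1155,.203,-.04)
print(fit("wrist","stick_box",(.4858,-.121)))
```

```text
t 17.38 rot [ 1.000e-02 -7.000e-02  1.399e+01] shift [ 26.7 236.8  -0.5] pos [ 0.4852 -0.1222  0.2025] open 57.6 ff 20.0 F [-0.5 -0.4 -1.3]
[ 0.4977 -0.1012 -0.0728  0.4426  0.8   ]
```

play_rows(translation=[[0, 0, 0], [0, 0, 0], [0, 0, 0], [0.0034, 0.0296, 0], [0.0034, 0.0296, 0], [0.0034, 0.0296, 0], [0.0034, 0.0296, 0], [0.0034, 0.0296, 0], [0.0034, 0.0296, 0], [0.0034, 0.0296, 0], [0.0034, 0.0296, 0], [0, 0, 0], [0, 0, 0], [0, 0, 0.03], [0, 0, 0.03], [0, 0, 0.03], [0, 0, 0.015], [0, 0, 0.01], [0, 0, 0], [0, 0, 0]], delta_rot=[[0, 0, 4.66], [0, 0, 4.66], [0, 0, 4.66], [0, 0, 0], [0, 0, 0], [0, 0, 0], [0, 0, 0], [0, 0, 0], [0, 0, 0], [0, 0, 0], [0, 0, 0], [0, 0, 0], [0, 0, 0], [0, 0, 0], [0, 0, 0], [0, 0, 0], [0, 0, 0], [0, 0, 0], [0, 0, 0], [0, 0, 0]], grip=[-1, -1, -1, -1, -1, -1, -1, -1, -1, -1, -1, -1, -1, -1, -1, -1, -1, -1, -1, -1])

```text
clock: 19.98
tool_pos: [0.4683, 0.1155, 0.0886]
eef_rot: [0.02, 1.0, 0.0, 0.0]
contact_force: [-0.4, 0.4, -1.6]
opening: 0.655
finger_force: 20.0
```

play_rows(translation=[[0, 0, 0.001], [0, 0, 0.001], [0, 0, 0.001], [0, 0, 0], [0, 0, 0]], delta_rot=[[0, 0, 0], [0, 0, 0], [0, 0, 0], [0, 0, 0], [0, 0, 0]], grip=[-1, -1, -1, -1, -1])

```text
clock: 20.6
tool_pos: [0.468, 0.1158, 0.0851]
eef_rot: [0.02, 1.0, 0.0, -0.0]
contact_force: [0.6, 0.2, -0.2]
opening: 0.655
finger_force: 20.0
```

play_rows(translation=[[0, 0, 0.001], [0, 0, 0], [0, 0, 0.0007], [0, 0, 0], [0, 0, 0]], delta_rot=[[0, 0, 0], [0, 0, 0], [0, 0, 0], [0, 0, 0], [0, 0, 0]], grip=[-1, -1, -1, -1, -1])

```text
clock: 21.22
tool_pos: [0.468, 0.1158, 0.0835]
eef_rot: [0.02, 1.0, 0.0, 0.0]
contact_force: [0.1, -0.6, 0.2]
opening: 0.654
finger_force: 20.0
```

play_rows(translation=[[0, 0, 0.0005], [0, 0, 0], [0, 0, 0]], delta_rot=[[0, 0, 0], [0, 0, 0], [0, 0, 0]], grip=[-1, -1, -1])

```text
clock: 21.6
tool_pos: [0.468, 0.1158, 0.0834]
eef_rot: [0.02, 1.0, 0.0, 0.0]
contact_force: [-0.4, -0.7, 6.2]
opening: 0.653
finger_force: 20.0
```

Contact is firm at 6 N, so I release and lift.

play_rows(translation=[[0, 0, 0], [0, 0, 0], [0, 0, 0], [0, 0, 0], [0, 0, -0.01], [0, 0, -0.02], [0, 0, -0.03], [0, 0, -0.03], [0, 0, -0.03], [0, 0, 0], [0, 0, 0]], delta_rot=[[0, 0, 0], [0, 0, 0], [0, 0, 0], [0, 0, 0], [0, 0, 0], [0, 0, 0], [0, 0, 0], [0, 0, 0], [0, 0, 0], [0, 0, 0], [0, 0, 0]], grip=[0.45, 0.6, 0.7, 0.75, 0.75, 0.75, 0.75, 0.75, 0.75, 0.75, 0.75])

```text
clock: 22.98
tool_pos: [0.4678, 0.1154, 0.2028]
eef_rot: [0.02, 1.0, -0.0, -0.0]
contact_force: [0.7, 0.4, -0.3]
opening: 0.877
finger_force: 0.0
```

Run:
```python
from h import *
plan(.512,-.3695,.2,.04)
print(fit("wrist","stick_box",(.468,.1158)))
```

```text
t 22.98 rot [-0.02 -0.01 -4.57] shift [ -24.8 -486.3    2.8] pos [0.4678 0.1154 0.2028] open 77.2 ff 0.0 F [ 0.7  0.4 -0.3]
[ 0.4657  0.1154 -0.0303  0.9721  0.59  ]
```

play_rows(translation=[[0, 0, 0], [-0.0016, -0.0324, 0.0002], [-0.0016, -0.0324, 0.0002], [-0.0016, -0.0324, 0.0002], [-0.0016, -0.0324, 0.0002], [-0.0016, -0.0324, 0.0002], [-0.0016, -0.0324, 0.0002], [-0.0016, -0.0324, 0.0002], [-0.0016, -0.0324, 0.0002], [-0.0016, -0.0324, 0.0002], [-0.0016, -0.0324, 0.0002], [-0.0016, -0.0324, 0.0002], [-0.0016, -0.0324, 0.0002], [-0.0016, -0.0324, 0.0002], [-0.0016, -0.0324, 0.0002], [-0.0016, -0.0324, 0.0002], [0, 0, 0], [0, 0, 0]], delta_rot=[[0, 0, -4.57], [0, 0, 0], [0, 0, 0], [0, 0, 0], [0, 0, 0], [0, 0, 0], [0, 0, 0], [0, 0, 0], [0, 0, 0], [0, 0, 0], [0, 0, 0], [0, 0, 0], [0, 0, 0], [0, 0, 0], [0, 0, 0], [0, 0, 0], [0, 0, 0], [0, 0, 0]], grip=[0.75, 0.75, 0.75, 0.75, 0.75, 0.75, 0.75, 0.75, 0.75, 0.75, 0.75, 0.75, 0.75, 0.75, 0.75, 0.75, 0.75, 0.75])

```text
clock: 25.32
tool_pos: [0.5113, -0.3674, 0.1989]
eef_rot: [-0.021, 1.0, 0.001, -0.001]
contact_force: [-0.5, 0.6, 0.2]
opening: 0.875
finger_force: 0.0
```

Run:
```python
from h import *
plan(.512,-.3695,.083,.04)
im=r.snapshot("wrist")
p=fit("wrist","staple_carton",(.512,-.37),False);print(p, fit("wrist","tape_tray",None,False),fit("top","stick_box",(.468,.1158)))
k=np.round(proj("wrist",model("staple_carton",p))).astype(np.int32); cv2.polylines(im,[k[4:]],True,(0,0,255),1)
cv2.imwrite("pics/w3.png",im)
```

```text
t 25.32 rot [ 0.13 -0.08  0.08] shift [ -0.6  -2.2 115.9] pos [ 0.5113 -0.3674  0.1989] open 77.0 ff 0.0 F [-0.5  0.6  0.2]
[ 0.5115 -0.3696  0.0455  0.9787  0.8   ] [ 0.5137 -0.375   0.0676  0.7017  0.73  ] [ 0.468   0.1167 -0.0416  0.9628  0.61  ]
```

View pics/w3.png

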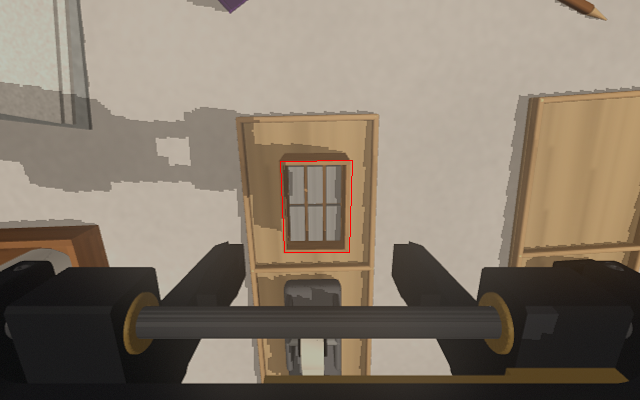

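The wrist picture shows the carton with its staple strips, rim (283,160) to (351,252), centred between the fingers in the tape tray.

play_rows(translation=[[-0.0004, -0.002, 0.02], [0, 0, 0.025], [0, 0, 0.025], [0, 0, 0.02], [0, 0, 0.016], [0, 0, 0.01], [0, 0, 0], [0, 0, 0], [0, 0, 0], [0, 0, 0], [0, 0, 0], [0, 0, 0], [0, 0, 0], [0, 0, 0]], delta_rot=[[0, 0, 0], [0, 0, 0], [0, 0, 0], [0, 0, 0], [0, 0, 0], [0, 0, 0], [0, 0, 0], [0, 0, 0], [0, 0, 0], [0, 0, 0], [0, 0, 0], [0, 0, 0], [0, 0, 0], [0, 0, 0]], grip=[0.75, 0.75, 0.75, 0.75, 0.75, 0.75, 0.75, 0.75, -0.2, -1, -1, -1, -1, -1], squeeze=20)

```text
clock: 27.32
tool_pos: [0.5122, -0.3709, 0.0843]
eef_rot: [-0.02, 1.0, -0.0, 0.0]
contact_force: [-0.7, 1.6, 6.1]
opening: 0.614
finger_force: 20.0
```

play_rows(translation=[[0, 0, -0.01], [0, 0, -0.02], [0, 0, -0.03], [0, 0, -0.03], [0, 0, -0.03], [0, 0, 0], [0, 0, 0]], delta_rot=[[0, 0, 0], [0, 0, 0], [0, 0, 0], [0, 0, 0], [0, 0, 0], [0, 0, 0], [0, 0, 0]], grip=[-1, -1, -1, -1, -1, -1, -1])

```text
clock: 28.2
tool_pos: [0.5114, -0.3708, 0.2034]
eef_rot: [-0.02, 1.0, 0.0, -0.001]
contact_force: [0.3, -0.3, -1.5]
opening: 0.608
finger_force: 20.0
```

Run:
```python
from h import *
plan(.4855,-.122,.203,.107)
```

```text
t 28.2 rot [ 0.02 -0.06 -3.83] shift [ -0.9 250.2   0.4] pos [ 0.5114 -0.3708  0.2034] open 53.5 ff 20.0 F [ 0.3 -0.3 -1.5]
```

play_rows(translation=[[0, 0, 0], [-0.0001, 0.0278, 0], [-0.0001, 0.0278, 0], [-0.0001, 0.0278, 0], [-0.0001, 0.0278, 0], [-0.0001, 0.0278, 0], [-0.0001, 0.0278, 0], [-0.0001, 0.0278, 0], [-0.0001, 0.0278, 0], [-0.0001, 0.0278, 0], [0, 0, 0], [0, 0, 0], [0, 0, 0.03], [0, 0, 0.03], [0, 0, 0.03], [0, 0, 0.015], [0, 0, 0.01], [0, 0, 0], [0, 0, 0]], delta_rot=[[0, 0, -3.83], [0, 0, 0], [0, 0, 0], [0, 0, 0], [0, 0, 0], [0, 0, 0], [0, 0, 0], [0, 0, 0], [0, 0, 0], [0, 0, 0], [0, 0, 0], [0, 0, 0], [0, 0, 0], [0, 0, 0], [0, 0, 0], [0, 0, 0], [0, 0, 0], [0, 0, 0], [0, 0, 0]], grip=[-1, -1, -1, -1, -1, -1, -1, -1, -1, -1, -1, -1, -1, -1, -1, -1, -1, -1, -1])

```text
clock: 30.58
tool_pos: [0.4864, -0.1224, 0.0893]
eef_rot: [-0.053, 0.999, -0.0, 0.0]
contact_force: [0.3, -0.1, -2.4]
opening: 0.61
finger_force: 20.0
```

play_rows(translation=[[0, 0, 0.001], [0, 0, 0.001], [0, 0, 0.001], [0, 0, 0], [0, 0, 0.001], [0, 0, 0], [0, 0, 0]], delta_rot=[[0, 0, 0], [0, 0, 0], [0, 0, 0], [0, 0, 0], [0, 0, 0], [0, 0, 0], [0, 0, 0]], grip=[-1, -1, -1, -1, -1, -1, -1])

```text
clock: 31.45
tool_pos: [0.4862, -0.122, 0.0849]
eef_rot: [-0.054, 0.999, 0.0, -0.0]
contact_force: [-0.4, 0.5, -0.3]
opening: 0.611
finger_force: 20.0
```

play_rows(translation=[[0, 0, 0.0006], [0, 0, 0], [0, 0, 0.0005], [0, 0, 0], [0, 0, 0]], delta_rot=[[0, 0, 0], [0, 0, 0], [0, 0, 0], [0, 0, 0], [0, 0, 0]], grip=[-1, -1, -1, -1, -1])

```text
clock: 32.08
tool_pos: [0.4861, -0.122, 0.0842]
eef_rot: [-0.054, 0.999, -0.0, 0.0]
contact_force: [-1.1, -0.0, 5.5]
opening: 0.612
finger_force: 20.0
```

The carton is down. I release, lift and look while going back for the tin.

play_rows(translation=[[0, 0, 0], [0, 0, 0], [0, 0, 0], [0, 0, 0], [0, 0, -0.01], [0, 0, -0.02], [0, 0, -0.03], [0, 0, -0.03], [0, 0, -0.03], [0, 0, 0], [0, 0, 0]], delta_rot=[[0, 0, 0], [0, 0, 0], [0, 0, 0], [0, 0, 0], [0, 0, 0], [0, 0, 0], [0, 0, 0], [0, 0, 0], [0, 0, 0], [0, 0, 0], [0, 0, 0]], grip=[0.4, 0.6, 0.7, 0.75, 0.75, 0.75, 0.75, 0.75, 0.75, 0.75, 0.75])

```text
clock: 33.45
tool_pos: [0.4857, -0.1222, 0.2036]
eef_rot: [-0.053, 0.999, -0.0, -0.0]
contact_force: [-0.1, -0.4, -0.6]
opening: 0.875
finger_force: 0.0
```

Run:
```python
from h import *
plan(.498,.375,.2,0)
print(fit("wrist","staple_carton",(.486,-.122)))
```

```text
t 33.45 rot [-0.01 -0.03  6.12] shift [-12.3 497.2   3.6] pos [ 0.4857 -0.1222  0.2036] open 77.0 ff 0.0 F [-0.1 -0.4 -0.6]
[ 0.4846 -0.1218  0.1133  0.9831  0.64  ]
```

play_rows(translation=[[0, 0, 0], [-0.0008, 0.0331, 0.0002], [-0.0008, 0.0331, 0.0002], [-0.0008, 0.0331, 0.0002], [-0.0008, 0.0331, 0.0002], [-0.0008, 0.0331, 0.0002], [-0.0008, 0.0331, 0.0002], [-0.0008, 0.0331, 0.0002], [-0.0008, 0.0331, 0.0002], [-0.0008, 0.0331, 0.0002], [-0.0008, 0.0331, 0.0002], [-0.0008, 0.0331, 0.0002], [-0.0008, 0.0331, 0.0002], [-0.0008, 0.0331, 0.0002], [-0.0008, 0.0331, 0.0002], [-0.0008, 0.0331, 0.0002], [0, 0, 0], [0, 0, 0]], delta_rot=[[0, 0, 6.12], [0, 0, 0], [0, 0, 0], [0, 0, 0], [0, 0, 0], [0, 0, 0], [0, 0, 0], [0, 0, 0], [0, 0, 0], [0, 0, 0], [0, 0, 0], [0, 0, 0], [0, 0, 0], [0, 0, 0], [0, 0, 0], [0, 0, 0], [0, 0, 0], [0, 0, 0]], grip=[0.75, 0.75, 0.75, 0.75, 0.75, 0.75, 0.75, 0.75, 0.75, 0.75, 0.75, 0.75, 0.75, 0.75, 0.75, 0.75, 0.75, 0.75])

```text
clock: 35.8
tool_pos: [0.4978, 0.3732, 0.1997]
eef_rot: [-0.0, 1.0, -0.001, -0.001]
contact_force: [-0.2, 0.2, 0.7]
opening: 0.873
finger_force: 0.0
```

Run:
```python
from h import *
p=fit("wrist","tape_tin",(.498,.375));print(p)
plan(p[0],p[1],.083,0)
```

```text
[0.4981 0.3743 0.2087 0.9763 0.92  ]
t 35.9 rot [-0.13 -0.04 -0.07] shift [  0.2   1.7 117.2] pos [0.4983 0.3726 0.2002] open 77.0 ff 0.0 F [-0.2  0.2 -0.5]
```

play_rows(translation=[[0, 0.0015, 0.02], [0, 0, 0.025], [0, 0, 0.025], [0, 0, 0.02], [0, 0, 0.017], [0, 0, 0.01], [0, 0, 0], [0, 0, 0], [0, 0, 0], [0, 0, 0], [0, 0, 0], [0, 0, 0], [0, 0, 0], [0, 0, 0]], delta_rot=[[0, 0, 0], [0, 0, 0], [0, 0, 0], [0, 0, 0], [0, 0, 0], [0, 0, 0], [0, 0, 0], [0, 0, 0], [0, 0, 0], [0, 0, 0], [0, 0, 0], [0, 0, 0], [0, 0, 0], [0, 0, 0]], grip=[0.75, 0.75, 0.75, 0.75, 0.75, 0.75, 0.75, 0.75, -0.2, -1, -1, -1, -1, -1], squeeze=20)

```text
clock: 37.65
tool_pos: [0.4983, 0.3761, 0.0844]
eef_rot: [-0.0, 1.0, 0.0, 0.0]
contact_force: [-0.9, -0.9, 5.7]
opening: 0.675
finger_force: 20.0
```

play_rows(translation=[[0, 0, -0.01], [0, 0, -0.02], [0, 0, -0.03], [0, 0, -0.03], [0, 0, -0.03], [0, 0, 0], [0, 0, 0]], delta_rot=[[0, 0, 0], [0, 0, 0], [0, 0, 0], [0, 0, 0], [0, 0, 0], [0, 0, 0], [0, 0, 0]], grip=[-1, -1, -1, -1, -1, -1, -1])

```text
clock: 38.52
tool_pos: [0.4977, 0.3756, 0.2036]
eef_rot: [-0.0, 1.0, -0.0, -0.0]
contact_force: [0.6, 0.3, -1.1]
opening: 0.675
finger_force: 20.0
```

Run:
```python
from h import *
plan(.5145,-.375,.203,.07)
```

```text
t 38.52 rot [-0.03 -0.03 -3.99] shift [ 3.580e+01 -7.499e+02  6.000e-01] pos [0.4977 0.3756 0.2036] open 59.4 ff 20.0 F [ 0.6  0.3 -1.1]
```

play_rows(translation=[[0, 0, 0], [0.0019, -0.0395, 0], [0.0019, -0.0395, 0], [0.0019, -0.0395, 0], [0.0019, -0.0395, 0], [0.0019, -0.0395, 0], [0.0019, -0.0395, 0], [0.0019, -0.0395, 0], [0.0019, -0.0395, 0], [0.0019, -0.0395, 0], [0.0019, -0.0395, 0], [0.0019, -0.0395, 0], [0.0019, -0.0395, 0], [0.0019, -0.0395, 0], [0.0019, -0.0395, 0], [0.0019, -0.0395, 0], [0.0019, -0.0395, 0], [0.0019, -0.0395, 0], [0.0019, -0.0395, 0], [0.0019, -0.0395, 0]], delta_rot=[[0, 0, -3.99], [0, 0, 0], [0, 0, 0], [0, 0, 0], [0, 0, 0], [0, 0, 0], [0, 0, 0], [0, 0, 0], [0, 0, 0], [0, 0, 0], [0, 0, 0], [0, 0, 0], [0, 0, 0], [0, 0, 0], [0, 0, 0], [0, 0, 0], [0, 0, 0], [0, 0, 0], [0, 0, 0], [0, 0, 0]], grip=[-1, -1, -1, -1, -1, -1, -1, -1, -1, -1, -1, -1, -1, -1, -1, -1, -1, -1, -1, -1])

```text
clock: 41.02
tool_pos: [0.5136, -0.3761, 0.2022]
eef_rot: [-0.035, 0.999, 0.001, -0.001]
contact_force: [0.1, -1.2, -1.5]
opening: 0.675
finger_force: 20.0
```

play_rows(translation=[[0, 0, 0], [0, 0, 0], [0, 0, 0], [0, 0, 0.02], [0, 0, 0.03], [0, 0, 0.02], [0, 0, 0], [0, 0, 0]], delta_rot=[[0, 0, 0], [0, 0, 0], [0, 0, 0], [0, 0, 0], [0, 0, 0], [0, 0, 0], [0, 0, 0], [0, 0, 0]], grip=[-1, -1, -1, -1, -1, -1, -1, -1])

```text
clock: 42.02
tool_pos: [0.515, -0.3751, 0.1342]
eef_rot: [-0.035, 0.999, -0.0, 0.001]
contact_force: [0.2, 1.0, -0.9]
opening: 0.676
finger_force: 20.0
```

Run:
```python
from h import *
plan(.5145,-.375,.0844,.07)
```

```text
t 42.02 rot [-0.01  0.06  0.01] shift [ 0.5  0.2 49.8] pos [ 0.515  -0.3751  0.1342] open 59.5 ff 20.0 F [ 0.2  1.  -0.9]
```

play_rows(translation=[[0, 0, 0.02], [0, 0, 0.015], [0, 0, 0.01], [0, 0, 0], [0, 0, 0.001], [0, 0, 0.001], [0, 0, 0.001], [0, 0, 0.001], [0, 0, 0], [0, 0, 0]], delta_rot=[[0, 0, 0], [0, 0, 0], [0, 0, 0], [0, 0, 0], [0, 0, 0], [0, 0, 0], [0, 0, 0], [0, 0, 0], [0, 0, 0], [0, 0, 0]], grip=[-1, -1, -1, -1, -1, -1, -1, -1, -1, -1])

```text
clock: 43.28
tool_pos: [0.5144, -0.3752, 0.0848]
eef_rot: [-0.035, 0.999, 0.0, 0.0]
contact_force: [-0.4, 0.5, -0.8]
opening: 0.676
finger_force: 20.0
```

play_rows(translation=[[0, 0, 0.0005], [0, 0, 0], [0, 0, 0]], delta_rot=[[0, 0, 0], [0, 0, 0], [0, 0, 0]], grip=[-1, -1, -1])

```text
clock: 43.65
tool_pos: [0.5145, -0.3752, 0.0844]
eef_rot: [-0.035, 0.999, -0.0, 0.0]
contact_force: [-0.3, 0.5, 0.5]
opening: 0.672
finger_force: 20.0
```

play_rows(translation=[[0, 0, 0.0006], [0, 0, 0], [0, 0, 0]], delta_rot=[[0, 0, 0], [0, 0, 0], [0, 0, 0]], grip=[-1, -1, -1])

```text
clock: 44.02
tool_pos: [0.5145, -0.3752, 0.0844]
eef_rot: [-0.035, 0.999, -0.0, 0.0]
contact_force: [-1.8, 1.1, 5.0]
opening: 0.675
finger_force: 20.0
```

play_rows(translation=[[0, 0, 0], [0, 0, 0], [0, 0, 0], [0, 0, 0], [0, 0, -0.01], [0, 0, -0.02], [0, 0, -0.03], [0, 0, -0.03], [0, 0, -0.04], [0, 0, -0.04], [0, 0, 0], [0, 0, 0]], delta_rot=[[0, 0, 0], [0, 0, 0], [0, 0, 0], [0, 0, 0], [0, 0, 0], [0, 0, 0], [0, 0, 0], [0, 0, 0], [0, 0, 0], [0, 0, 0], [0, 0, 0], [0, 0, 0]], grip=[0.45, 0.6, 0.7, 0.75, 0.75, 0.75, 0.75, 0.75, 0.75, 0.75, 0.75, 0.75])

```text
clock: 45.52
tool_pos: [0.514, -0.3752, 0.2541]
eef_rot: [-0.035, 0.999, -0.0, -0.0]
contact_force: [-0.3, 0.2, 0.1]
opening: 0.88
finger_force: 0.0
```

Run:
```python
from h import *
plan(.5145,-.375,.25,.07)
cv2.imwrite("pics/w9.png",r.snapshot("wrist")); print(fit("wrist","tape_tin",(.5145,-.375),False))
im=r.snapshot("top")
for n,g in (("stick_box",(.468,.1158)),("staple_carton",(.486,-.122))): print(n,fit("top",n,g,False))
for n in ("pine_cone","twig_tree"): print(n,[(round(d["confidence"],2),np.round(d["point"],3)) for d in r.look_for("top",n)][:2])
s=r.snapshot("side"); print(fit("side","tape_tin",None,False))
cv2.imwrite("pics/end.png",np.hstack([cv2.resize(im[110:310,120:520],(400,200)),cv2.resize(s[100:340,230:560],(330,240))[:200]]))
```

```text
t 45.52 rot [-0.02 -0.01 -0.01] shift [-0.5  0.2  4.1] pos [ 0.514  -0.3752  0.2541] open 77.5 ff 0.0 F [-0.3  0.2  0.1]
[ 0.5126 -0.3747  0.1492  0.9842  0.66  ]
stick_box [ 0.4686  0.1163 -0.0242  0.9557  0.55  ]
staple_carton [ 0.4868 -0.1209  0.095   0.9286  0.59  ]
pine_cone [(0.72, array([0.634, 0.336, 0.05 ]))]
twig_tree [(0.98, array([0.655, 0.435, 0.014]))]
[ 0.5146 -0.3746 -0.0618  0.9382  0.72  ]
```

View pics/end.png

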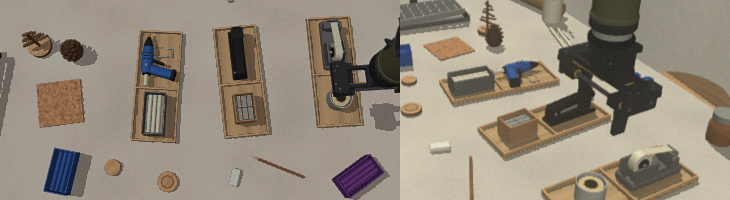

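View pics/w9.png

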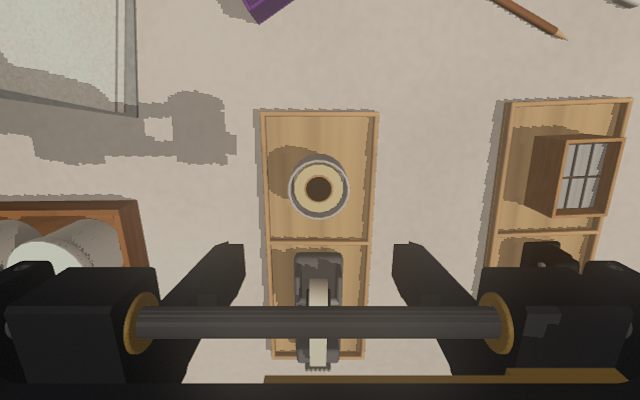

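The final pictures show the sticks in the glue gun's tray (end.png 155,113), the staples in the stapler's tray (245,108) and the tin in the tape dispenser's tray (wrist 318,188). All three stand flat and upright, and the mat, cone and twig tree are as they were.

```bash
python3 -c "
from plant import r
print(r.finish_job())"
```

```text
the job is handed in; nothing more can be done
None
```

The job is handed in, at about 46 s: glue sticks, staples and tape tin each stand upright in the front compartment of their own tool's tray, and the pine cone and twig tree were not disturbed.

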